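# Draw the filter plate from under its cover flap and show it

### The job

On the grey filter box of the dust extraction, lift the cover flap by its D-handle until it stands open past upright, and leave it open. Draw the filter plate hidden beneath it out by its grip tab and present it for inspection: hold it upright, centred over the brown card tray, its lower edge at least 12 cm above the worktop, with the mesh face (not the plain sheet face) turned squarely to the robot's side of the bench. Finish while still holding it there, still and touching nothing but the gripper, and leave the tray and the other things on the bench where they are.

Things in the scene. Friction and masses are not known exactly. Their poses are not given: they have to be found in the camera images.
- filter_box: Grey open-topped steel box fixed to the worktop, 150 (x) x 100 (y) x 100 (z) mm, walls and floor 6 mm. Origin: centre of its underside. +x: its back with hose spigot and flap hinge; -x: its louvred front, roughly to the robot; z up. Inside, black guides 50 mm high at the x ends hold the plate upright; beside the plate's tab 39 mm are free on either side. Foot flanges stand out 16 mm at each side.
- flap (a joint): Angle of the aluminium cover flap (150 x 86 x 4 mm): 0 closed and level over the box, grows as it opens upward about the far rim, 1.57 upright, stop at 2.0. The hinge is stiff and stays where it is left; it takes about 1 N at the handle.
- flap_bar (a point): Middle of the crossbar of the flap's D-handle: round bar 10 mm thick, parallel to the hinge, 66 mm free between its arms, in the flap's plane, 188 mm from the hinge, 36 mm off the flap's near edge (closed: 36 mm before the box's front, 104 mm above the worktop). It can be pinched from above and turns between the fingers as the flap swings.
- flap_hinge (a point): Middle of the flap's hinge axis, 104 mm above the worktop, at x = +77 mm in the box's frame; the axis runs along the box's y.
- filter_plate: Loose plate standing in the guides under the flap: frame 100 (x) x 8 (y) x 50 (z) mm, on it a black grip tab 36 x 10 x 26 mm; 76 mm high, about 0.12 kg. Origin: centre of its lower edge. +y: mesh face (steel grid over grey filter); -y: plain aluminium sheet; z up. At the start its axes are parallel to the box's, its origin at x -5, y 0, z 6 mm in the box's frame.
- plate_grip (a point): Centre of the plate's grip tab, 63 mm above the plate's lower edge; take it across the 10 mm thickness (the plate's y).
- tray: Open brown card tray, loose and light, 170 (x) x 130 (y) x 30 (z) mm, on the worktop on the other side of the bench from the box. Origin: centre of its underside; +x points away from the robot, give or take 0.3 rad.
- ahead (a point): Fixed point on the worktop 0.45 m straight ahead of the robot's base axis; its axes are the world's. The presented mesh face must look along world -x, to the robot's side.
- plate_view (a point): Point 150 mm straight out from the middle of the plate's mesh face (along the plate's +y, 25 mm above its lower edge); it moves with the plate.
- tweezers: Bystander: steel tweezers, 115 x 14 x 8 mm, lying between the box and the tray. Origin: centre of its underside.
- low_jar: Bystander: glass jar with black lid, 60 mm across, 86 mm high. Origin: centre of its underside.
- glue: Bystander: small glue bottle, 38 mm across, 86 mm high. Origin: centre of its underside.
- bowl: Bystander: green glazed bowl, 114 mm across, 63 mm high. Origin: centre of its underside.
Mind the look-alikes: they are no part of the job. Of the things that look like the filter_box, the larger one is meant.

How it is judged:
On the way, in this order (a step that is already met when the one before it is completed fails the run):
1. the flap is open to about upright or past it (over 1.5 rad) with the plate still in the box (value of joint flap above 1.5 rad and z of filter_plate in the frame of filter_box below 0.03 m), for 0.2 s.
2. the plate is drawn up clear of the box (lower edge above the rim), held by the fingers, with the flap still open (z of filter_plate in the frame of filter_box above 0.105 m and contact force between the fingers and filter_plate above 1 N and value of joint flap above 1.3 rad), for 0.2 s.
At the end, for the whole second after the job is handed in: Fingers hold the plate still, within 0.3 rad of upright, lower edge over 115 mm up, centre within 45 mm of the tray's seen from above, touching neither tray nor box; mesh face to the robot's side within 0.5 rad; flap over 1.3 rad (contact force between the fingers and filter_plate above 1 N and height (world z) of filter_plate above 0.115 m and angle between filter_plate's own z axis and vertical below 0.3 rad and horizontal distance between filter_plate and tray below 0.045 m and x of plate_view in the frame of tray below -0.05 m and angle between the y axis of filter_plate and the x axis of ahead, either way round below 0.5 rad and contact force between filter_plate and tray below 0.1 N and contact force between filter_plate and filter_box below 0.1 N and linear speed of filter_plate below 0.03 m/s and value of joint flap above 1.3 rad); the arm keeps its last pose, push and grip.
It fails at once if the tray is shoved more than 4 cm (distance of tray from where it was at the start of the episode above 0.04 m).
It fails at once if a bystander is moved more than 4 cm (distance of any of tweezers, low_jar, glue, bowl from where it was at the start of the episode above 0.04 m).
It also fails if it takes over 61 s, if anything falls off the work surface, if the arm or the gripper's body presses on something with over 40 N, if the wrist force passes 120 N, or if a joint passes its speed limit or range.

### The arm

A 6-joint arm with a two-finger parallel gripper is mounted at the origin on a cart in front of the work surface, level with it; the furniture and walls round the work are solid. World frame = base frame: x ahead of the robot, y to its left, z up, the work surface at z = 0. Lengths are in m, angles in rad, forces in N, time in s.
With the tool pointing down it reaches from about 0.325 to 0.9 m from the base axis. Payload 6.1 kg.
Tool frame: the origin (TCP) lies between the finger pads; the fingertips stand 8 mm ahead of it and the grasp point (between the pads) lies 11 mm behind it; z points along the fingers, y is the line along which they close (so a half turn about z gives the same grasp; the last joint's range is limited). The gripper opens to 85 mm and grips with 20 to 120 N. Pads are 22 mm wide; open, the fingers measure 114 mm over their backs; the gripper's body (76 mm by 85 mm) begins 54 mm behind the grasp point. The pads swing forward as they close: fully open they stand 13 mm farther back than shut.
Start: joints at [-1.233, 0.22, 1.526, -0, 1.395, -0.126], TCP at [0.28, -0.559, 0.201] pointing down, gripper open.
Joint ranges: [-2.98, 2.98], [-0.91, 2.08], [0.09, 2.57], [-1.24, 4.39], [0.2, 2.65], [-2.68, 2.68]. Speed limits (rad/s): [2.57, 2.57, 3.01, 3.14, 3.14, 3.14].

### API

Orientations are given as a unit quaternion [x, y, z, w].
In Python, from bench import status, grab_frame, camera_info, ticket, models gives the robot as it stands.
- The arm moves only by the tool jog_arm, never from a script. Its argument "plan" is a list that holds one entry, the list of rows, each a list of 7 numbers: the opening, from 0 (shut) to 1 (fully open), then the shift along the tool's x, y, z in m, then the turn, a rotation vector about the tool's x, y, z in degrees. In form: [[[hand, x, y, z, wx, wy, wz], ...]]. A call has 1 to 12 rows; each row shifts and turns the commanded pose from where the row before left it, along the tool's axes as they then stand; what a row does not reach is not made up. A row lasts 1/10 s, in which the tool goes at most 50 mm and 8.59 degrees, less where a joint would pass 70% of its speed; a pose out of reach is approached as far as the arm can. A call is refused whole if a number of a shift passes 0.05 or a number of a turn 8.59, either way. A call with a gripper value outside its range is refused whole. The fingers move at their own pace and stop on an object; "force" is the grip in N (left out, the last holds). Time passes only in rows, so rows that do not move let the fingers close. It gives the time, the measured TCP pose, the force, the opening and the grip force at its end, in the units of the state.
- status.get_state(): the state, without advancing time (a new reading comes with each control period).
- grab_frame(name): name is "side" or "top" or "wrist"; returns the picture (384x512x3 uint8, red, green, blue); there is no depth.
- camera_info(name): a dict with "K" (3x3 intrinsics, pixels), "pose" (4x4, takes a point from camera to world coordinates); the wrist camera has in their place "T_tool_cam" (4x4, takes a point from camera to tool coordinates, whose origin is the TCP and whose axes are the flange's). Camera axes: x right, y down, z forward; pixel columns grow to the right and rows downward; lengths in m; the calibration is good to about 2 mm. A picture is of the moment at which its call begins: read the wrist's pose just before it. camera_info takes no time and is no camera call.
- ticket.job_done(): hands the job in; it is judged then, once.
Trained networks look in the newest picture that a camera, given by its name, has taken for a name from the list of things; names that differ only in an ending like _2 or _b are one class to them, and where a whole thing is asked for, a point or a joint stands for the part that bears it (a point fixed in the world has none). Each returns a list of dicts, best first, with "confidence" (0 to 1); they miss things now and then, are a little off and sometimes report something else, mostly with a low value. They report only what shows in the picture. A call takes as long as a camera call. They do not tell look-alikes from the thing itself.
- models.spot_in(label, camera): "extent" ([left, top, width, height] in pixels, round what is visible of it).
The state is a dict: "t": time; "joint_positions": joint angles; "qd": joint speeds; "tau": joint torques, N m; "position": TCP position; "tcp_rot": TCP orientation; "contact_force": force on the tool from outside, world axes, zero at the start; "ft_torque": the same for the moment, N m; "width": finger opening in m; "gripper_force": force on a finger pad.
Only numpy, scipy, OpenCV 4.12 (cv2) and the standard library are available. Lean on these libraries where they do the work, as an engineer would, in place of code of your own. Each camera call takes 0.05 s, during which the arm holds its last target. There are 200 camera calls.

## Working session

There is one attempt and no reset: what is moved stays moved. The work goes in short steps, Python scripts to look and compute and a tool call to move; the robot and the scene stay as the last step left them, time stands still between calls to the robot, and variables do not carry over. Pictures are saved under pics/ and viewed, at most 10 in all, crops included, and the job is handed in when it is done.

Besides the shell and the picture viewer there is one more tool, called after ">>>" as name(argument=value, ...), one argument or row to a line, values as JSON. jog_arm: Moves the arm, as the interface text tells. Its arguments: {"type":"object","properties":{"plan":{"type":"array","items":{"type":"array","items":{"type":"array","items":{"type":"number"}}}},"force":{"type":"number"}},"required":["plan"]}

```bash
mkdir -p pics; ls
cat > h.py <<'E'
import numpy as np, cv2
from bench import status, grab_frame, camera_info, ticket, models
from scipy.spatial.transform import Rotation as R
def snap(n,f,crop=None,scale=1):
    im=grab_frame(n)[:,:,::-1].copy()
    if crop: x,y,w,h=crop; im=im[y:y+h,x:x+w]
    if scale!=1: im=cv2.resize(im,None,fx=scale,fy=scale,interpolation=cv2.INTER_CUBIC)
    cv2.imwrite('pics/'+f,im)
def ray(n,u,v,z):
    c=camera_info(n);K=np.array(c['K']);T=np.array(c['pose'])
    d=T[:3,:3]@np.linalg.solve(K,[u,v,1]);o=T[:3,3]
    return o+d*(z-o[2])/d[2]
def proj(n,p):
    c=camera_info(n);K=np.array(c['K']);T=np.array(c['pose'])
    q=K@(T[:3,:3].T@(np.array(p)-T[:3,3]));return q[:2]/q[2]
E
python3 - <<'E'
from h import *
snap('top','top0.png',scale=1.5);snap('side','side0.png',scale=1.5)
for cam in('top','side'):
  print(cam,np.round(camera_info(cam)['pose'],2).tolist())
  for l in('filter_box','flap_bar','tray','tweezers','low_jar','glue','bowl'):
    print(l,[(np.round(d['confidence'],2),np.round(d['extent']).tolist()) for d in models.spot_in(l,cam)][:4])
s=status.get_state();print(s)
E
```

```text
pics
top [[0.01, -0.99, 0.16, 0.3], [-1.0, -0.01, 0.0, 0.12], [-0.0, -0.16, -0.99, 1.6], [0.0, 0.0, 0.0, 1.0]]
filter_box [(np.float64(0.84), [220.0, 154.0, 33.0, 57.0]), (np.float64(0.67), [99.0, 206.0, 28.0, 42.0])]
flap_bar [(np.float64(0.81), [103.0, 211.0, 18.0, 36.0]), (np.float64(0.59), [224.0, 158.0, 27.0, 53.0])]
tray [(np.float64(0.8), [312.0, 169.0, 35.0, 43.0])]
tweezers []
low_jar [(np.float64(0.54), [373.0, 186.0, 21.0, 19.0])]
glue [(np.float64(0.2), [167.0, 175.0, 32.0, 26.0])]
bowl [(np.float64(0.82), [167.0, 173.0, 31.0, 28.0])]
side [[0.97, -0.13, 0.19, 0.16], [-0.23, -0.49, 0.84, -1.57], [-0.02, -0.86, -0.51, 1.14], [0.0, 0.0, 0.0, 1.0]]
filter_box [(np.float64(0.89), [246.0, 178.0, 45.0, 39.0])]
flap_bar [(np.float64(0.75), [247.0, 179.0, 33.0, 17.0])]
tray [(np.float64(0.96), [253.0, 236.0, 58.0, 36.0])]
tweezers []
low_jar [(np.float64(0.71), [286.0, 271.0, 19.0, 28.0])]
glue [(np.float64(0.61), [322.0, 270.0, 11.0, 24.0])]
bowl [(np.float64(0.73), [241.0, 169.0, 21.0, 13.0])]
{'t': 0.8, 'joint_positions': array([-1.23308794e+00,  2.20346320e-01,  1.52649493e+00, -2.53051016e-05,
        1.39472850e+00, -1.26079247e-01]), 'qd': array([-1.47233214e-03,  8.88458156e-04, -1.63942054e-04,  5.94129037e-04,
       -1.35635013e-05, -6.25550057e-04]), 'tau': array([-3.32326308e-04, -4.96794605e+01, -3.89706087e+01, -3.21919133e-04,
        6.75059819e-04, -2.14690601e-05]), 'position': array([ 0.27958321, -0.55896774,  0.20093561]), 'tcp_rot': array([ 9.73232392e-01,  2.29823216e-01, -1.11777857e-05,  1.27034373e-05]), 'contact_force': array([-0.24018358,  0.46745281, -0.12583063]), 'ft_torque': array([-0.02877138, -0.01525961,  0.03637207]), 'gripper_force': 0.0, 'width': 0.08555977877541757}
```

View pics/top0.png

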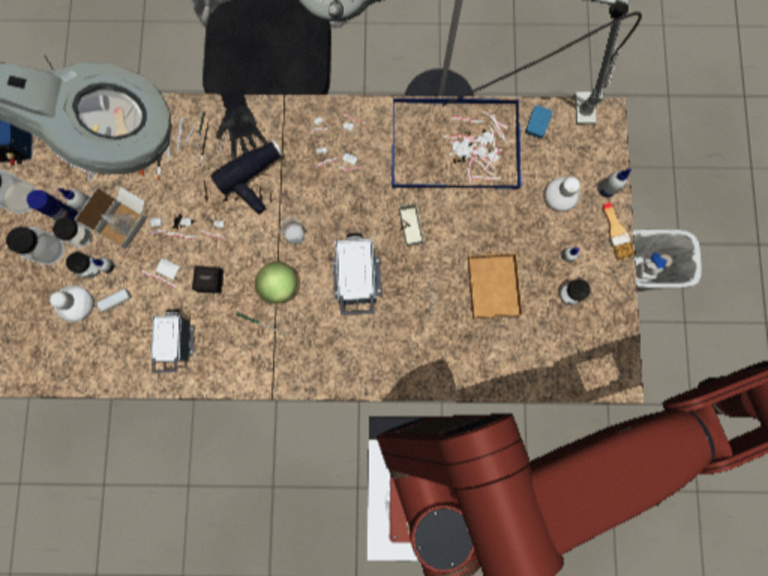

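View pics/side0.png

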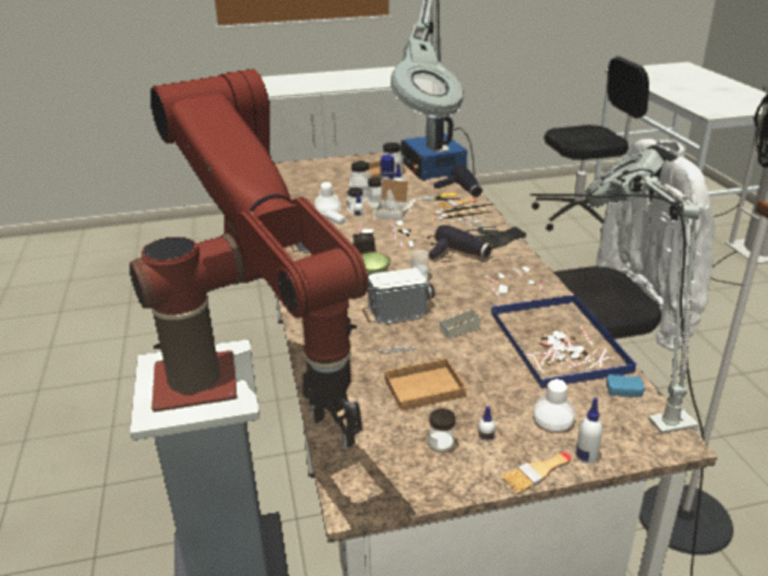

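Candidates for filter_box in the top view (1.5x): the large grey box at (355,272) and the small copy at (170,338). The larger one is meant. The tray is at (495,286), the bowl at (277,282) and the jar at (575,291). Next, a close crop to check this choice.

Run:
```python
from h import *
snap('top','top1.png',(205,140,150,84),5.3)
for n,u,v,z in(('box',237,179,.1),('small',113,226,.07),('tray',330,190.5,.0),('trayrim',330,190.5,.03),('bowl',184,188,.04),('jar',383,194,.08)):
  print(n,ray('top',u,v,z).round(3))
print(camera_info('top')['K'],camera_info('wrist'))
```

```text
box [0.587 0.196 0.1  ]
small [0.403 0.675 0.07 ]
tray [ 0.562 -0.182  0.   ]
trayrim [ 0.557 -0.177  0.03 ]
bowl [0.56  0.411 0.04 ]
jar [ 0.538 -0.373  0.08 ]
[[393.15411199   0.         255.44809281]
 [  0.         393.15411199 188.94236793]
 [  0.           0.           1.        ]] {'K': array([[282.24336016,   0.        , 252.50279083],
       [  0.        , 282.24336016, 191.87743587],
       [  0.        ,   0.        ,   1.        ]]), 'T_tool_cam': array([[ 2.00112902e-05, -9.64668504e-01, -2.63466651e-01,
         6.68828611e-02],
       [ 9.99998126e-01, -4.90750766e-04,  1.87281031e-03,
         6.59385435e-04],
       [-1.93593758e-03, -2.63466195e-01,  9.64666687e-01,
        -1.73008257e-01],
       [ 0.00000000e+00,  0.00000000e+00,  0.00000000e+00,
         1.00000000e+00]])}
```

View pics/top1.png

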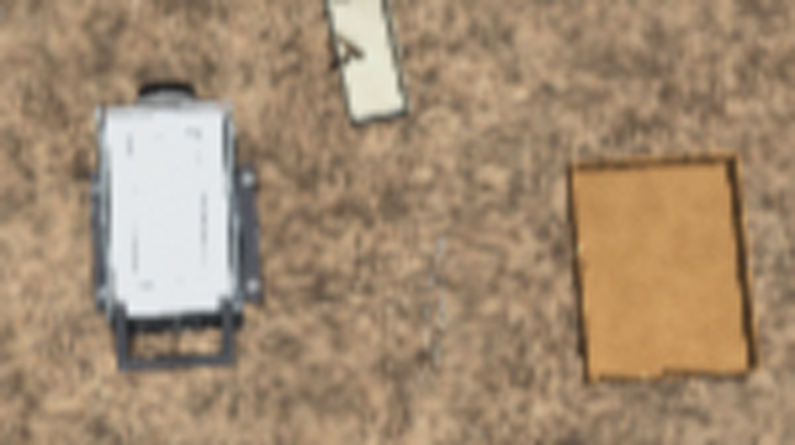

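The crop shows the larger box at about (237,182) px with its handle toward the robot, a yaw of a few hundredths of a radian, and the tray at about (330,190). Now I'll compute the positions and the first move.

```bash
cat >> h.py <<'E'
def rel(target,yaw):
    "shift in present tool axes and turn (deg) about tool z to reach target with tool x at yaw, pointing down"
    s=status.get_state();r=R.from_quat(s['tcp_rot']);p=s['position']
    X=np.array([np.cos(yaw),np.sin(yaw),0]);Z=np.array([0,0,-1.]);Q=R.from_matrix(np.c_[X,np.cross(Z,X),Z])
    t=np.array(target)
    print('t',round(s['t'],2),'pos',p.round(4),'shift now axes',r.inv().apply(t-p).round(4),'rotvec',(r.inv()*Q).as_rotvec(degrees=True).round(2),'shift target axes',Q.inv().apply(t-p).round(4))
E
python3 - <<'E'
from h import *
f=lambda x,y,z:ray('top',205+x/5.3-.4,140+y/5.3-.4,z)
for n,a in dict(TL=(98,105,.108),TR=(231,105,.108),BL=(106,315,.108),BR=(240,315,.108),bar=(177,362,.109),barL=(119,365,.109),barR=(236,360,.109)).items(): print(n,f(*a).round(4))
c=[f(*a,.03) for a in((573,165),(738,157),(755,370),(588,380))];print(np.round(c,4),np.mean(c,0))
rel([.49,.2,.3],1.61)
E
```

```text
TL [0.6629 0.2509 0.108 ]
TR [0.6639 0.1533 0.108 ]
BL [0.5075 0.2414 0.108 ]
BR [0.5085 0.1447 0.108 ]
bar [0.4739 0.1895 0.109 ]
barL [0.4713 0.2311 0.109 ]
barR [0.4758 0.1472 0.109 ]
[[ 0.6382 -0.1079  0.03  ]
 [ 0.6458 -0.2346  0.03  ]
 [ 0.4815 -0.2431  0.03  ]
 [ 0.4726 -0.117   0.03  ]] [ 0.55953153 -0.17566515  0.03      ]
t 0.85 pos [ 0.2796 -0.559   0.2009] shift now axes [ 0.5277 -0.5847 -0.0991] rotvec [ -0.     0.   -65.67] shift target axes [ 0.7501  0.24   -0.0991]
```

>>> jog_arm(
  plan=[
    [[0.3,0,0,-0.015,0,0,-8.35],[0.3,0,0,-0.015,0,0,-8.35],[0.3,0,0,-0.015,0,0,-8.35],[0.3,0,0,-0.015,0,0,-8.35],[0.3,0,0,-0.015,0,0,-8.35],[0.3,0,0,-0.015,0,0,-8.35],[0.3,0,0,-0.01,0,0,-8.35],[0.3,0,0,0,0,0,-8.35]],
  ],
  force=30,
)

```text
t: 1.65
position: [0.2799, -0.5599, 0.3033]
tcp_rot: [0.684, 0.73, -0.001, 0.002]
contact_force: [0.3, -0.3, -0.3]
width: 0.0257
gripper_force: 0.0
```

>>> jog_arm(
  plan=[
    [[0.3,0.04,0.012,0,0,0,0],[0.3,0.04,0.012,0,0,0,0],[0.3,0.04,0.012,0,0,0,0],[0.3,0.04,0.012,0,0,0,0],[0.3,0.04,0.012,0,0,0,0],[0.3,0.04,0.012,0,0,0,0],[0.3,0.04,0.012,0,0,0,0],[0.3,0.04,0.012,0,0,0,0],[0.3,0.04,0.012,0,0,0,0],[0.3,0.04,0.012,0,0,0,0],[0.3,0.04,0.012,0,0,0,0],[0.3,0.04,0.012,0,0,0,0]],
  ],
)

```text
t: 2.85
position: [0.3952, -0.0697, 0.3013]
tcp_rot: [0.686, 0.727, 0.0, 0.001]
contact_force: [0.5, 0.3, 0.6]
width: 0.0258
gripper_force: 0.0
```

Run:
```python
from h import *
rel([.475,.19,.3],1.629)
```

```text
t 2.85 pos [ 0.3952 -0.0697  0.3013] shift now axes [0.2546 0.0949 0.0013] rotvec [0.07 0.03 0.02] shift target axes [0.2546 0.0948 0.0013]
```

>>> jog_arm(
  plan=[
    [[0.3,0.042,0.016,0,0,0,0],[0.3,0.042,0.016,0,0,0,0],[0.3,0.042,0.016,0,0,0,0],[0.3,0.042,0.016,0,0,0,0],[0.3,0.042,0.015,0,0,0,0],[0.3,0.042,0.015,0,0,0,0],[0.3,0,0,0,0,0,0],[0.3,0,0,0,0,0,0],[0.3,0,0,0,0,0,0]],
  ],
)

```text
t: 3.75
position: [0.474, 0.1851, 0.3009]
tcp_rot: [0.686, 0.727, -0.0, 0.0]
contact_force: [1.0, 0.7, 0.4]
width: 0.0257
gripper_force: 0.0
```

```bash
cat >> h.py <<'E'
def wcam(s):
    T=np.eye(4);T[:3,:3]=R.from_quat(s['tcp_rot']).as_matrix();T[:3,3]=s['position']
    c=camera_info('wrist');return np.array(c['K']),T@np.array(c['T_tool_cam'])
def wray(s,u,v,z):
    K,T=wcam(s);d=T[:3,:3]@np.linalg.solve(K,[u,v,1]);o=T[:3,3];return o+d*(z-o[2])/d[2]
def wproj(s,p):
    K,T=wcam(s);q=K@(T[:3,:3].T@(np.array(p)-T[:3,3]));return q[:2]/q[2]
E
python3 - <<'E'
from h import *
rel([.475,.19,.3],1.629)
import pickle
s=status.get_state();pickle.dump(s,open('s1.pkl','wb'));snap('wrist','w1.png',scale=1.5)
print(wproj(s,[.474,.1895,.104]))
E
```

```text
t 3.75 pos [0.474  0.1851 0.3009] shift now axes [0.0048 0.0013 0.0009] rotvec [-0.01  0.03  0.02] shift target axes [0.0048 0.0013 0.0009]
[252.15965293 162.60702444]
```

View pics/w1.png

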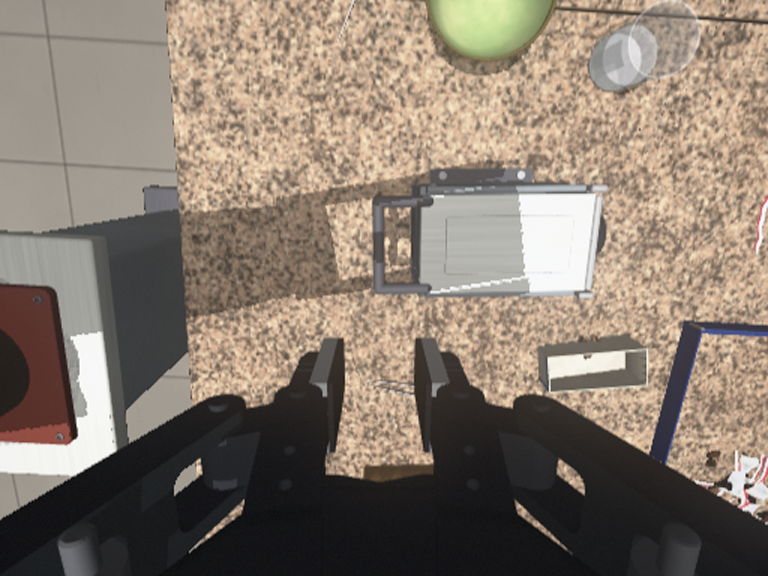

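The wrist view shows the bar upright at column 379, rows 199–292 (1.5x). Its centre, (252.5,163.5) px, is about 1 px from the prediction. Bar ≈ (0.4745, 0.1885, 0.104), yaw ≈ 0.058. Now I'll descend and pinch it.

>>> jog_arm(
  plan=[
    [[0.3,0.0035,0.0005,0.03,0,0,0],[0.3,0,0,0.04,0,0,0],[0.3,0,0,0.04,0,0,0],[0.3,0,0,0.03,0,0,0],[0.3,0,0,0.02,0,0,0],[0.3,0,0,0.015,0,0,0],[0.3,0,0,0.013,0,0,0],[0.3,0,0,0.01,0,0,0],[0.3,0,0,0.01,0,0,0],[0.3,0,0,0,0,0,0],[0.3,0,0,0,0,0,0]],
  ],
)

```text
t: 4.9
position: [0.4747, 0.1894, 0.0932]
tcp_rot: [0.686, 0.728, 0.0, 0.0]
contact_force: [1.2, -0.3, 0.5]
width: 0.0253
gripper_force: 0.0
```

>>> jog_arm(
  plan=[
    [[0,0,0,0,0,0,0],[0,0,0,0,0,0,0],[0,0,0,0,0,0,0],[0,0,0,0,0,0,0],[0,0,0,0,0,0,0]],
  ],
  force=25,
)

```text
t: 5.4
position: [0.4744, 0.1893, 0.093]
tcp_rot: [0.686, 0.728, 0.0, 0.0]
contact_force: [-0.5, 0.3, 0.1]
width: -0.0002
gripper_force: 0.0
```

Run:
```python
import numpy as np
# arc shifts (tool y=+x box, tool z down) per row with pinch turning tool not
a=np.linspace(0,1.92,33)
y=.188*(1-np.cos(a));z=-.188*np.sin(a)
for i in range(32): print(i,round(y[i+1]-y[i],4),round(z[i+1]-z[i],4))
```

```text
0 0.0003 -0.0113
1 0.001 -0.0112
2 0.0017 -0.0112
3 0.0024 -0.011
4 0.003 -0.0109
5 0.0037 -0.0107
6 0.0043 -0.0104
7 0.0049 -0.0102
8 0.0055 -0.0098
9 0.0061 -0.0095
10 0.0066 -0.0091
11 0.0072 -0.0087
12 0.0077 -0.0083
13 0.0082 -0.0078
14 0.0086 -0.0073
15 0.009 -0.0067
16 0.0094 -0.0062
17 0.0098 -0.0056
18 0.0101 -0.005
19 0.0104 -0.0044
20 0.0106 -0.0038
21 0.0108 -0.0031
22 0.011 -0.0025
23 0.0111 -0.0018
24 0.0112 -0.0011
25 0.0113 -0.0005
26 0.0113 0.0002
27 0.0112 0.0009
28 0.0112 0.0016
29 0.0111 0.0022
30 0.0109 0.0029
31 0.0107 0.0035
```

The fingers shut on nothing (width 0), so I'll look.

Run:
```python
from h import *
s=status.get_state();snap('wrist','w2.png',(120,60,270,200),2.9)
print(wproj(s,[.4745,.1885,.104]),s['position'])
snap('side','side2.png',(200,130,130,100),6)
```

```text
[251.48190081 226.88874591] [0.47444889 0.18933394 0.09302606]
```

View pics/w2.png

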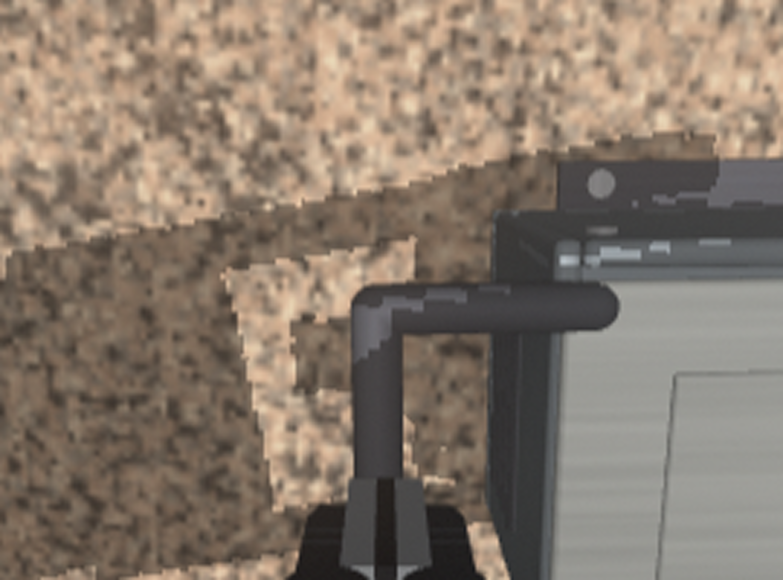

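View pics/side2.png

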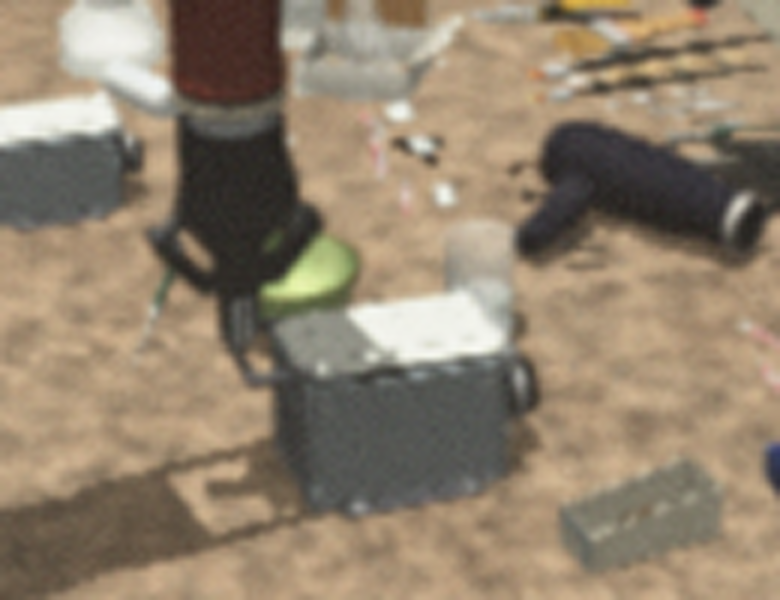

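Run:
```python
from h import *
s=status.get_state();r=R.from_quat(s['tcp_rot'])
for z in(-.02,0,.008,.02):
  for x in(-.011,0,.011): print('tool z',z,'x',x,'crop',((wproj(s,s['position']+r.apply([x,0,z]))-[120,60])*2.9).round(0))
for y in (.225,.2): print([( (wproj(s,[.4745,y,zz])-[120,60])*2.9).round(0) for zz in (.09,.104,.118)])
# bar corner from two wrist views, first view bar left edge
import pickle
s1=pickle.load(open('s1.pkl','rb'))
for zz in(.08,.09,.1,.11,.12): print(zz,[wray(s1,379/1.5,v/1.5,zz).round(4) for v in(197,294)],[wray(s,120+u/2.9,60+v/2.9,zz).round(4) for u,v in((378,283),(378,450))])
```

```text
tool z -0.02 x -0.011 crop [381. 547.]
tool z -0.02 x 0 crop [381. 497.]
tool z -0.02 x 0.011 crop [381. 446.]
tool z 0 x -0.011 crop [381. 507.]
tool z 0 x 0 crop [381. 462.]
tool z 0 x 0.011 crop [381. 415.]
tool z 0.008 x -0.011 crop [382. 493.]
tool z 0.008 x 0 crop [381. 450.]
tool z 0.008 x 0.011 crop [381. 405.]
tool z 0.02 x -0.011 crop [382. 474.]
tool z 0.02 x 0 crop [382. 433.]
tool z 0.02 x 0.011 crop [382. 390.]
[array([391., 303.]), array([392., 315.]), array([393., 329.])]
[array([385., 413.]), array([385., 433.]), array([385., 456.])]
0.08 [array([0.4724, 0.2286, 0.08  ]), array([0.4778, 0.1367, 0.08  ])] [array([0.4714, 0.2277, 0.08  ]), array([0.4737, 0.1873, 0.08  ])]
0.09 [array([0.4724, 0.2291, 0.09  ]), array([0.4776, 0.1396, 0.09  ])] [array([0.4713, 0.2291, 0.09  ]), array([0.4735, 0.191 , 0.09  ])]
0.1 [array([0.4723, 0.2297, 0.1   ]), array([0.4774, 0.1425, 0.1   ])] [array([0.4713, 0.2306, 0.1   ]), array([0.4734, 0.1946, 0.1   ])]
0.11 [array([0.4723, 0.2303, 0.11  ]), array([0.4773, 0.1454, 0.11  ])] [array([0.4713, 0.2321, 0.11  ]), array([0.4732, 0.1983, 0.11  ])]
0.12 [array([0.4722, 0.2309, 0.12  ]), array([0.4771, 0.1483, 0.12  ])] [array([0.4713, 0.2336, 0.12  ]), array([0.4731, 0.2019, 0.12  ])]
```

Run:
```python
from h import *
s=status.get_state();p=s['position']
f=lambda q:((proj('side',q)-[200,130])*6).round(0)
for dz in(.008,0,-.011,-.02,-.035,-.05): print(dz,f(p-[0,0,dz]))
for y in(.15,.19,.23): print('bar',y,f([.4745,y,.104]))
print('lens',f([.664,.155,.104]),f([.51,.145,.104]),f([.51,.145,0]))
rel(p,1.629)
```

```text
0.008 [239. 382.]
0 [239. 372.]
-0.011 [238. 359.]
-0.02 [238. 348.]
-0.035 [237. 330.]
-0.05 [236. 311.]
bar 0.15 [249. 386.]
bar 0.19 [238. 358.]
bar 0.23 [227. 331.]
lens [509. 347.] [301. 383.] [305. 508.]
t 5.5 pos [0.4744 0.1893 0.0929] shift now axes [0. 0. 0.] rotvec [ 0.   -0.    0.04] shift target axes [0. 0. 0.]
```

In both views the fingertips end about 20–25 mm short of where the tool data puts them, just above the bar. I'll open, go 24 mm lower and close again.

>>> jog_arm(
  plan=[
    [[0.3,0,0,0,0,0,0],[0.3,0,0,0,0,0,0],[0.3,0,0,0,0,0,0],[0.3,0,0,0.006,0,0,0],[0.3,0,0,0.006,0,0,0],[0.3,0,0,0.006,0,0,0],[0.3,0,0,0.006,0,0,0],[0.3,0,0,0,0,0,0],[0.3,0,0,0,0,0,0]],
  ],
)

```text
t: 6.4
position: [0.4742, 0.1892, 0.0686]
tcp_rot: [0.686, 0.728, -0.0, -0.0]
contact_force: [-0.8, -0.5, 1.1]
width: 0.0258
gripper_force: 0.0
```

>>> jog_arm(
  plan=[
    [[0,0,0,0,0,0,0],[0,0,0,0,0,0,0],[0,0,0,0,0,0,0],[0,0,0,0,0,0,0],[0,0,0,0,0,0,0]],
  ],
  force=25,
)

```text
t: 6.9
position: [0.473, 0.1892, 0.0684]
tcp_rot: [0.686, 0.728, -0.001, -0.001]
contact_force: [-5.4, 0.6, 1.2]
width: 0.0089
gripper_force: 25.6
```

Gripped (9 mm, 25 N). Now I'll swing the flap along its arc.

>>> jog_arm(
  plan=[
    [[0,0,0.0003,-0.0113,0,0,0],[0,0,0.001,-0.0112,0,0,0],[0,0,0.0017,-0.0112,0,0,0],[0,0,0.0024,-0.011,0,0,0],[0,0,0.003,-0.0109,0,0,0],[0,0,0.0037,-0.0107,0,0,0],[0,0,0.0043,-0.0104,0,0,0],[0,0,0.0049,-0.0102,0,0,0]],
  ],
)

```text
t: 7.7
position: [0.497, 0.1908, 0.157]
tcp_rot: [0.686, 0.728, 0.001, 0.001]
contact_force: [4.8, 2.6, -4.9]
width: 0.0091
gripper_force: 24.2
```

>>> jog_arm(
  plan=[
    [[0,0,0.0055,-0.0098,0,0,0],[0,0,0.0061,-0.0095,0,0,0],[0,0,0.0066,-0.0091,0,0,0],[0,0,0.0072,-0.0087,0,0,0],[0,0,0.0077,-0.0083,0,0,0],[0,0,0.0082,-0.0078,0,0,0],[0,0,0.0086,-0.0073,0,0,0],[0,0,0.009,-0.0067,0,0,0],[0,0,0.0094,-0.0062,0,0,0],[0,0,0.0098,-0.0056,0,0,0],[0,0,0.0101,-0.005,0,0,0],[0,0,0.0104,-0.0044,0,0,0]],
  ],
)

```text
t: 8.9
position: [0.5939, 0.1973, 0.244]
tcp_rot: [0.686, 0.728, -0.0, -0.001]
contact_force: [-0.2, 4.7, -5.1]
width: 0.0091
gripper_force: 24.2
```

>>> jog_arm(
  plan=[
    [[0,0,0.0106,-0.0038,0,0,0],[0,0,0.0108,-0.0031,0,0,0],[0,0,0.011,-0.0025,0,0,0],[0,0,0.0111,-0.0018,0,0,0],[0,0,0.0112,-0.0011,0,0,0],[0,0,0.0113,-0.0005,0,0,0],[0,0,0.0113,0.0002,0,0,0],[0,0,0.0112,0.0009,0,0,0],[0,0,0.0112,0.0016,0,0,0],[0,0,0.0111,0.0022,0,0,0],[0,0,0.0109,0.0029,0,0,0]],
  ],
)

```text
t: 10.0
position: [0.7158, 0.2049, 0.25]
tcp_rot: [0.686, 0.728, 0.0, -0.001]
contact_force: [-1.7, 3.7, 1.2]
width: 0.0086
gripper_force: 24.7
```

>>> jog_arm(
  plan=[
    [[0,0,0,0,0,0,0],[0,0,0,0,0,0,0],[0,0,0,0,0,0,0]],
  ],
)

```text
t: 10.3
position: [0.7158, 0.2047, 0.2499]
tcp_rot: [0.686, 0.728, 0.001, -0.0]
contact_force: [-0.3, 5.0, 0.8]
width: 0.0087
gripper_force: 25.0
```

>>> jog_arm(
  plan=[
    [[0.3,0,0,0,0,0,0],[0.3,0,0,0,0,0,0],[0.3,0,0,0,0,0,0],[0.3,0,0,-0.015,0,0,0],[0.3,0,0,-0.02,0,0,0],[0.3,0,0,-0.03,0,0,0],[0.3,0,0,-0.03,0,0,0],[0.4,0,-0.03,-0.02,0,0,0],[0.5,0,-0.035,0,0,0,0],[0.5,0,-0.035,0,0,0,0],[0.5,0,-0.035,0,0,0,0]],
  ],
)

```text
t: 11.4
position: [0.5797, 0.1952, 0.3658]
tcp_rot: [0.686, 0.727, 0.001, 0.001]
contact_force: [1.2, -0.8, 0.0]
width: 0.0429
gripper_force: 0.0
```

>>> jog_arm(
  plan=[
    [[0.5,0,0,0,0,0,8.2],[0.5,0,0,0,0,0,8.2],[0.5,0,0,0,0,0,8.2],[0.5,0,0,0,0,0,8.2],[0.5,0,0,0,0,0,8.2],[0.5,0,0,0,0,0,8.2],[0.5,0,0,0,0,0,8.2],[0.5,0,0,0,0,0,8.2],[0.5,0,0,0,0,0,8.2],[0.5,0,0,0,0,0,8.1],[0.5,0,0,0,0,0,8.1],[0.5,0,0,0,0,0,0]],
  ],
)

```text
t: 12.6
position: [0.581, 0.1953, 0.3657]
tcp_rot: [1.0, 0.029, 0.001, 0.0]
contact_force: [-1.0, -1.0, -0.3]
width: 0.0428
gripper_force: 0.0
```

Run:
```python
from h import *
import pickle
rel([.58,.195,.3],.058)
s=status.get_state();pickle.dump(s,open('s3.pkl','wb'));snap('wrist','w3.png',scale=1.5)
b=np.array([.585,.1953]);c,q=np.cos(.058),np.sin(.058)
f=lambda x,y,z:(wproj(s,[b[0]+c*x-q*y,b[1]+q*x+c*y,z])*1.5).round(0)
print('tab top corners',[f(x,y,.082) for x in(-.023,.013) for y in(-.005,.005)],'rim',[f(x,y,.1) for x in(-.075,.075) for y in(-.05,.05)])
```

```text
t 12.6 pos [0.581  0.1953 0.3657] shift now axes [-0.0011  0.0003  0.0657] rotvec [ 0.   -0.09 -0.04] shift target axes [-0.001   0.0003  0.0657]
tab top corners [array([382., 254.]), array([373., 254.]), array([382., 221.]), array([373., 221.])] rim [array([424., 305.]), array([332., 305.]), array([428., 160.]), array([327., 161.])]
```

View pics/w3.png

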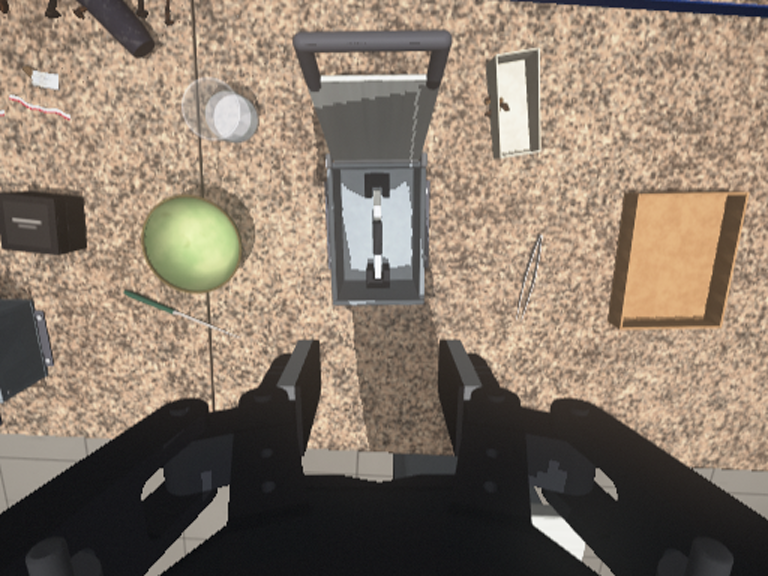

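The view shows the flap standing open (handle at (372,42)), with the plate's tab at columns 373–382, rows 221–254, exactly where predicted. Descending.

>>> jog_arm(
  plan=[
    [[0.5,-0.001,0.0003,0.04,0,0,0],[0.5,0,0,0.04,0,0,0],[0.5,0,0,0.04,0,0,0],[0.5,0,0,0.04,0,0,0],[0.5,0,0,0.035,0,0,0],[0.5,0,0,0.03,0,0,0],[0.5,0,0,0.02,0,0,0],[0.5,0,0,0.02,0,0,0],[0.5,0,0,0.01,0,0,0],[0.5,0,0,0.01,0,0,0],[0.5,0,0,0,0,0,0]],
  ],
)

```text
t: 13.75
position: [0.5793, 0.1951, 0.0784]
tcp_rot: [1.0, 0.03, -0.001, 0.0]
contact_force: [1.0, -0.6, 0.4]
width: 0.0432
gripper_force: 0.0
```

>>> jog_arm(
  plan=[
    [[0.5,0,0,0.01,0,0,0],[0.5,0,0,0.01,0,0,0],[0.5,0,0,0.01,0,0,0],[0.5,0,0,0.008,0,0,0],[0.5,0,0,0,0,0,0],[0.5,0,0,0,0,0,0]],
  ],
)

```text
t: 14.35
position: [0.5797, 0.1952, 0.0409]
tcp_rot: [1.0, 0.029, -0.0, 0.0]
contact_force: [-0.3, -0.1, -0.3]
width: 0.0429
gripper_force: 0.0
```

No contact. Closing now.

>>> jog_arm(
  plan=[
    [[0,0,0,0.003,0,0,0],[0,0,0,0,0,0,0],[0,0,0,0,0,0,0],[0,0,0,0,0,0,0],[0,0,0,0,0,0,0],[0,0,0,0,0,0,0],[0,0,0,0,0,0,0]],
  ],
  force=50,
)

```text
t: 15.05
position: [0.5801, 0.1953, 0.0385]
tcp_rot: [1.0, 0.029, 0.0, -0.0]
contact_force: [0.9, 0.2, 0.4]
width: 0.0088
gripper_force: 50.3
```

>>> jog_arm(
  plan=[
    [[0,0,0,-0.005,0,0,0],[0,0,0,-0.01,0,0,0],[0,0,0,-0.015,0,0,0],[0,0,0,-0.015,0,0,0],[0,0,0,0,0,0,0]],
  ],
)

```text
t: 15.55
position: [0.5825, 0.1957, 0.0874]
tcp_rot: [1.0, 0.029, 0.003, -0.001]
contact_force: [1.2, -0.1, -0.9]
width: 0.0087
gripper_force: 50.1
```

>>> jog_arm(
  plan=[
    [[0,0,0,-0.02,0,0,0],[0,0,0,-0.02,0,0,0],[0,0,0,-0.02,0,0,0],[0,0,0,-0.02,0,0,0],[0,0,0,-0.02,0,0,0],[0,0,0,-0.02,0,0,0],[0,0,0,-0.02,0,0,0],[0,0,0,0,0,0,0],[0,0,0,0,0,0,0],[0,0,0,0,0,0,0]],
  ],
)

```text
t: 16.55
position: [0.579, 0.195, 0.2215]
tcp_rot: [1.0, 0.029, -0.001, 0.0]
contact_force: [-0.3, -0.0, -0.4]
width: 0.0084
gripper_force: 50.0
```

Run:
```python
from h import *
s=status.get_state();print(s['width'],s['gripper_force'],s['joint_positions'].round(2))
snap('side','side3.png',(190,90,160,120),5)
snap('top','x.png');print([(d['confidence'],ray('top',d['extent'][0]+d['extent'][2]/2,d['extent'][1]+d['extent'][3]/2,.0).round(3)) for d in models.spot_in('tray','top')])
rel([.561,-.176,.225],np.pi/2)
```

```text
0.00844023059129924 50.04596471786499 [ 0.2   0.18  1.54 -0.    1.43  1.71]
[(0.97, array([ 0.559, -0.184,  0.   ]))]
t 16.7 pos [0.5791 0.1951 0.2217] shift now axes [-0.0399  0.3693 -0.0031] rotvec [ -0.09   0.12 -86.63] shift target axes [-0.3711 -0.0181 -0.0033]
```

View pics/side3.png

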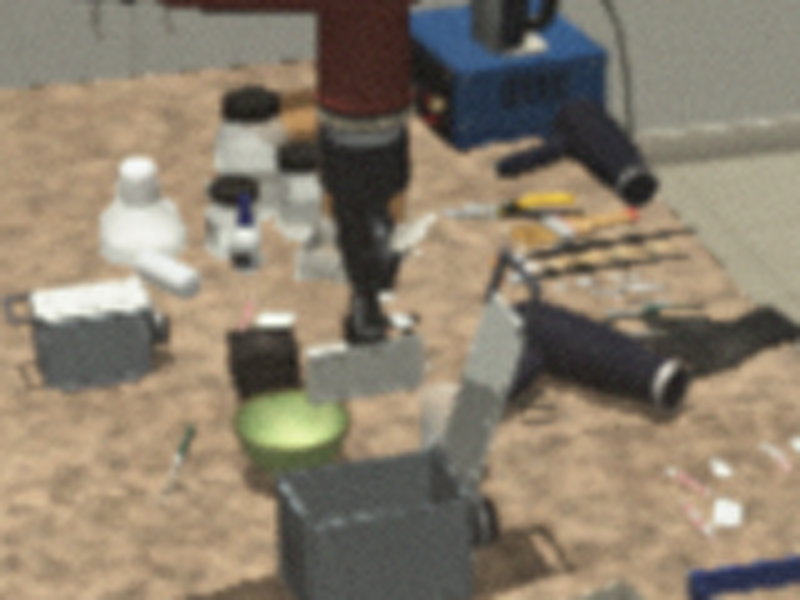

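The plate hangs upright and clear of the box, with the sheet face toward the side camera. Now I'll carry it to the tray and turn it.

>>> jog_arm(
  plan=[
    [[0,-0.001,0.015,-0.001,0,0,0],[0,-0.003,0.03,-0.001,0,0,0],[0,-0.004,0.035,0,0,0,0],[0,-0.004,0.035,0,0,0,0],[0,-0.004,0.035,0,0,0,0],[0,-0.004,0.035,0,0,0,0],[0,-0.004,0.035,0,0,0,0],[0,-0.004,0.035,0,0,0,0],[0,-0.004,0.035,0,0,0,0],[0,-0.004,0.035,0,0,0,0],[0,-0.003,0.03,0,0,0,0],[0,-0.001,0.015,0,0,0,0]],
  ],
)

```text
t: 17.9
position: [0.5607, -0.1798, 0.225]
tcp_rot: [1.0, 0.028, -0.0, 0.0]
contact_force: [-0.1, 0.2, -2.0]
width: 0.009
gripper_force: 50.0
```

>>> jog_arm(
  plan=[
    [[0,0,0,0,0,0,-4],[0,0,0,0,0,0,-8],[0,0,0,0,0,0,-8],[0,0,0,0,0,0,-8],[0,0,0,0,0,0,-8],[0,0,0,0,0,0,-8],[0,0,0,0,0,0,-8],[0,0,0,0,0,0,-8],[0,0,0,0,0,0,-8],[0,0,0,0,0,0,-8],[0,0,0,0,0,0,-8],[0,0,0,0,0,0,-2.6]],
  ],
)

```text
t: 19.1
position: [0.5614, -0.1763, 0.225]
tcp_rot: [0.706, 0.709, -0.0, -0.0]
contact_force: [0.2, 1.1, -0.9]
width: 0.0082
gripper_force: 50.0
```

>>> jog_arm(
  plan=[
    [[0,0,0,0,0,0,0],[0,0,0,0,0,0,0],[0,0,0,0,0,0,0],[0,0,0,0,0,0,0],[0,0,0,0,0,0,0]],
  ],
)

```text
t: 19.6
position: [0.5616, -0.1765, 0.2252]
tcp_rot: [0.707, 0.707, 0.0, -0.0]
contact_force: [0.9, -0.3, -1.6]
width: 0.0086
gripper_force: 50.0
```

Run:
```python
from h import *
rel([.561,-.178,.222],np.pi/2)
snap('wrist','w4.png',scale=1.0);snap('side','side4.png',(190,90,180,200),3)
a=cv2.imread('pics/w4.png');b=cv2.imread('pics/side4.png');b=cv2.resize(b,(346,384));a=a[:, 60:460]
cv2.imwrite('pics/c4.png',np.hstack([a,b]))
s=status.get_state();print(s['gripper_force'],s['width'],abs(s['qd']).max())
```

```text
t 19.6 pos [ 0.5616 -0.1765  0.2252] shift now axes [-0.0015 -0.0006  0.0032] rotvec [-0.   -0.   -0.05] shift target axes [-0.0015 -0.0006  0.0032]
50.02185523509979 0.008554261875175436 0.0010152195717827136
```

View pics/c4.png

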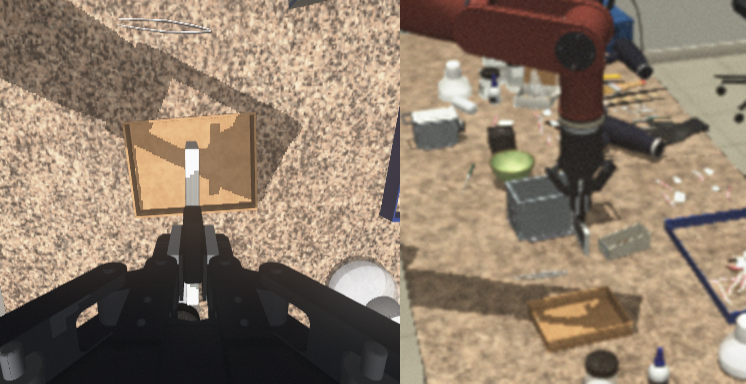

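The plate hangs upright over the middle of the tray, its lower edge about 0.19 m up, with the mesh turned to world -x. Handing in.

```bash
python3 -c "
from bench import ticket
print(ticket.job_done())"
```

```text
the job is handed in; nothing more can be done
None
```

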